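Seat and lock the dial plate of a rotary assembly fixture

TASK

The dial plate of the rotary fixture stands proud of its seat because the notch in its rim is not over the index pin. With a fingertip push the plate round until the notch meets the pin, press it down fully home, then push the keeper over the rim as far as it goes. Never lift the plate, keep your weight off the cards in their nests, and leave the screw cup, the driver and the wash bottle where they stand.

Things in the scene. Friction and masses are not known exactly. Their poses are not given: they have to be found in the camera images.
- fixture: rotary fixture, fixed to the bench: grey round base 224 mm across, 18 mm high; on it a grey step 92 mm across up to 26 mm and a steel pedestal 60 mm across, its top (the seat) 40 mm above the bench, with a short spindle inside the hub. Origin on the bench on the dial's axis, z up; the index pin is on its -x side, the keeper 110 degrees clockwise of +x (seen from above).
- pin_tip (a point): top of the fixed steel index pin, on its axis, 94 mm from the dial's axis: 10 mm thick with a ball-round nose, standing on a steel block (32 x 34 mm, top 37 mm above the bench) that shows outside the rim. Tip 49 mm above the bench, 3 mm under the raised plate. The round nose pulls the notch true from about 4 mm off.
- notch (a point): middle of the only notch in the rim, at the plate's top face, 94 mm from the dial's axis: an open-ended slot 16 mm wide, 20 mm deep, at the outer end of one of the three spokes. Seated, it lies over the pin in plan (3 mm play each side).
- hub_top (a point): centre of the flat top of the hub boss (48 mm across), on the dial's axis: the place to press. 74 mm above the bench with the plate raised, 62 mm when home.
- turn (a joint): turn of the dial plate in rad, positive anticlockwise from above, no stops; 0 or any whole turn = notch over the pin. Starts 0.8 to 5.48. Aluminium plate 200 mm across, 12 mm thick: solid to 36 mm from the axis, three spokes 36 mm wide (at the notch's bearing and +-120 degrees, a card nest on each), rim from 88 to 100 mm. About 0.15 N m turns it; it stays where it is left.
- window (a point): middle, at the plate's top face, of the window next to the notched spoke anticlockwise, 63 mm from the axis; two more at +-120 degrees. Windows go right through, 36 to 88 mm from the axis, about 87 mm wide at the middle. Below is only the base: 18 mm high, screw heads to 23 mm, 26 mm within 46 mm of the axis. A shut fingertip put down a window can push a spoke's flank.
- press (a joint): how far the plate has been pressed down, m: 0 as found (underside 52 mm above the bench), 0.012 home on the seat. A snug ring holds it at any height; it takes 6 to 10 N. Off the notch the pin stops it after 3 mm. Negative = lifted.
- keeper (a joint): swing of the keeper in rad, positive anticlockwise from above: 0 = open, 1.57 = over the rim, at its stop. A flat steel bell crank, underside 55 mm and top 62 mm above the bench; its nose (34 mm long, 14 mm wide) clears the seated plate by 3 mm but is blocked by the raised plate. Its other arm, 90 degrees clockwise of the nose, carries the knob. About 0.05 N m turns it; it stays put.
- keeper_knob (a point): top of the keeper's upright black knob (13 mm thick, 22 mm tall, from 64 to 86 mm above the bench), 45 mm from the keeper's pivot. With the keeper open the knob points straight away from the dial's axis.
- keeper_pivot (a point): fixed pivot of the keeper, top of its screw, 124 mm from the dial's axis and 67 mm above the bench.
- card_0: relay card 28 x 40 x 8 mm in the nest on the notched spoke, turns with the dial, centre 54 mm from the axis; origin under its centre, 14 mm above the plate's underside, y along the spoke outwards.
- card_1: the same on the next spoke, 120 degrees anticlockwise.
- card_2: the same on the third spoke, 240 degrees anticlockwise.
- cup_screws: loose white cup of screws, 58 mm across, 26 mm high; leave it. Origin under its centre.
- driver_black: loose black screwdriver, 163 mm long, lying along its y, 17 mm thick; leave it. Origin under its centre.
- wash_bottle: loose white pump bottle, 66 mm across, 137 mm tall; leave it. Origin under its centre.

How it is judged:
By the outcome, as a careful person would: the job done as asked, in the order asked, and still so for the second after the job is handed in, with the robot touching nothing.
It also fails if it takes over 64 s, if anything falls off the work surface, if the arm or the gripper's body presses on something with over 40 N, if the wrist force passes 120 N, or if a joint passes its speed limit or range.

ROBOT

A 6-joint arm with a two-finger parallel gripper is mounted at the origin on a cart in front of the work surface, level with it; the furniture and walls round the work are solid. World frame = base frame: x ahead of the robot, y to its left, z up, the work surface at z = 0. Lengths are in m, angles in rad, forces in N, time in s.
With the tool pointing down it reaches from about 0.275 to 0.85 m from the base axis. Payload 5.2 kg.
Tool frame: the origin (TCP) lies where the fingers leave the gripper's body, on its centre line; the fingertips stand 73 mm ahead of it and the grasp point (between the pads) lies 54 mm ahead of it; z points along the fingers, y is the line along which they close (so a half turn about z gives the same grasp; the last joint's range is limited). The gripper opens to 85 mm and grips with 20 to 120 N. Pads are 22 mm wide; open, the fingers measure 114 mm over their backs; the gripper's body (76 mm by 85 mm) begins 54 mm behind the grasp point. The pads swing forward as they close: fully open they stand 13 mm farther back than shut.
Start: joints at [-1.414, 0.259, 1.535, -0, 1.348, -0.203], TCP at [0.194, -0.515, 0.304] pointing down, gripper open.
Joint ranges: [-3.14, 3.14], [-0.91, 2.08], [0.19, 2.58], [-1.22, 4.36], [0.22, 2.71], [-3.12, 3.12]. Speed limits (rad/s): [2.57, 2.57, 3.14, 3.14, 3.14, 3.14].

INTERFACE

Orientations are given as a unit quaternion [x, y, z, w].
In Python, from bench import arm gives the robot as it stands.
- The arm moves only by the shell command python3 -m handwheel 'ROWS'. ROWS is JSON, a list of rows, each an object with "claw": the closure, from 0 (fully open) to 1 (shut); "delta_pos": the shift along the tool's x, y, z in mm, a list of three; "yaw": the turn about the tool's z in rad. In form: [{"claw": claw, "delta_pos": [x, y, z], "yaw": yaw}, ...]. A call has 1 to 5 rows; each row shifts and turns the commanded pose from where the row before left it, along the tool's axes as they then stand; what a row does not reach is not made up. A row lasts 1/10 s, in which the tool goes at most 50 mm and 8.59 degrees, less where a joint would pass 70% of its speed; a pose out of reach is approached as far as the arm can. A call with a gripper value outside its range is refused whole. The fingers move at their own pace and stop on an object; the grip force is fixed at half the most. Time passes only in rows, so rows that do not move let the fingers close. It gives the time, the measured TCP pose, the force, the opening and the grip force at its end, in the units of the state.
- arm.get_state(): the state, without advancing time (a new reading comes with each control period).
- arm.read_camera(name): name is "scene" or "top" or "wrist"; returns a dict with "color" (400x640x3 uint8, red, green, blue), "fx", "fy", "cx", "cy" (pixels), "world_from_camera" (4x4, takes a point from camera to world coordinates). Camera axes: x right, y down, z forward; pixel columns grow to the right and rows downward; lengths in m; the calibration is good to about 2 mm. A picture is of the moment at which its call begins. There is no depth.
- arm.job_done(): hands the job in; it is judged then, once.
Trained networks look in a picture, given as the dict that the camera call returned (one of the last four; its "shot" number tells which), for a name from the list of things; names that differ only in an ending like _2 or _b are one class to them, and where a whole thing is asked for, a point or a joint stands for the part that bears it (a point fixed in the world has none). Each returns a list of dicts, best first, with "conf" (0 to 1); they miss things now and then, are a little off and sometimes report something else, mostly with a low value. They report only what shows in the picture. A call takes as long as a camera call.
- arm.spot_in(name, picture): "centre" ([x, y, z] in m, in world coordinates, good to about 4 mm: the middle of the surface that is visible of it).
- arm.cut_out(name, picture): "mask" (400x640 bool, what is visible of it).
- arm.tip_of(name, picture): "centre" ([x, y, z] in m, in world coordinates, good to about 4 mm: a listed point, or the origin of a listed thing).
The state is a dict: "t": time; "q": joint angles; "qvel": joint speeds; "effort": joint torques, N m; "eef_pos": TCP position; "orientation": TCP orientation; "ft_force": force on the tool from outside, world axes, zero at the start; "wrist_torque": the same for the moment, N m; "opening": finger opening in m; "grip_force": force on a finger pad.
Only numpy, scipy, OpenCV 4.12 (cv2) and the standard library are available. Lean on these libraries where they do the work, as an engineer would, in place of code of your own. Each camera call takes 0.05 s, during which the arm holds its last target. There are 200 camera calls.

## Working session

There is one attempt and no reset: what is moved stays moved. The work goes in short steps, Python scripts to look and compute and a shell command to move; the robot and the scene stay as the last step left them, time stands still between calls to the robot, and variables do not carry over. Pictures are saved under pics/ and viewed, at most 10 in all, crops included, and the job is handed in when it is done.

```bash
mkdir -p pics; ls
python3 - <<'E'
from bench import arm
import cv2,numpy as np
s=arm.get_state();print({k:np.round(v,3) for k,v in s.items()})
ims=[]
for c in("top","scene"):
    p=arm.read_camera(c);cv2.imwrite(f"pics/{c}0.png",p["color"][:,:,::-1])
    print(c,np.round(p["world_from_camera"],3).tolist(),p["fx"])
    for n in["fixture","pin_tip","notch","hub_top","window","keeper_knob","keeper_pivot","card_0","cup_screws","driver_black","wash_bottle"]:
        r=arm.tip_of(n,p);print(n,[(round(d["conf"],2),np.round(d["centre"],3).tolist()) for d in r[:3]])
E
```

```text
pics
{'t': np.float64(0.0), 'q': array([-1.414,  0.259,  1.536,  0.   ,  1.348, -0.203]), 'qvel': array([ 0.001, -0.   , -0.   , -0.001, -0.002,  0.   ]), 'effort': array([-0.0000e+00, -4.4603e+01, -2.9057e+01, -0.0000e+00,  1.2000e-02,
       -0.0000e+00]), 'eef_pos': array([ 0.194, -0.514,  0.303]), 'orientation': array([ 0.984,  0.179,  0.   , -0.001]), 'ft_force': array([ 0.314, -0.514,  0.324]), 'wrist_torque': array([-0.004, -0.042, -0.011]), 'grip_force': np.float64(0.0), 'opening': np.float64(0.086)}
top [[-0.005, -0.982, 0.187, 0.416], [-1.0, 0.002, -0.016, -0.126], [0.016, -0.187, -0.982, 0.919], [0.0, 0.0, 0.0, 1.0]] 388.12283703023064
fixture [(0.9, [0.563, -0.21, 0.0]), (0.46, [0.475, -0.226, 0.048])]
pin_tip [(0.78, [0.473, -0.23, 0.046])]
notch [(0.65, [0.54, -0.378, 0.083])]
hub_top [(0.95, [0.567, -0.213, 0.075])]
window [(0.92, [0.606, -0.168, 0.064])]
keeper_knob [(0.81, [0.539, -0.379, 0.082])]
keeper_pivot [(0.65, [0.545, -0.332, 0.066])]
card_0 [(0.68, [0.546, -0.158, 0.068]), (0.57, [0.622, -0.221, 0.066]), (0.24, [0.474, -0.226, 0.049])]
cup_screws [(0.93, [0.368, 0.047, -0.004]), (0.61, [0.565, -0.214, 0.072])]
driver_black [(0.73, [0.369, -0.19, -0.0])]
wash_bottle [(0.88, [0.781, -0.112, -0.002]), (0.36, [0.475, -0.226, 0.045])]
scene [[-0.613, -0.409, 0.675, -0.237], [-0.79, 0.333, -0.515, 0.479], [-0.014, -0.849, -0.527, 0.696], [0.0, 0.0, 0.0, 1.0]] 450.53617400086733
fixture [(0.69, [0.563, -0.212, 0.005])]
pin_tip []
notch [(0.83, [0.652, -0.235, 0.062])]
hub_top [(0.97, [0.566, -0.211, 0.074])]
window [(0.71, [0.609, -0.169, 0.066])]
keeper_knob [(0.65, [0.651, -0.235, 0.066])]
keeper_pivot [(0.65, [0.369, 0.045, -0.004])]
card_0 [(0.65, [0.548, -0.159, 0.063]), (0.54, [0.619, -0.228, 0.067])]
cup_screws [(0.83, [0.37, 0.044, -0.001])]
driver_black [(0.45, [0.371, 0.046, -0.002])]
wash_bottle [(0.94, [0.784, -0.113, -0.003])]
```

View pics/top0.png

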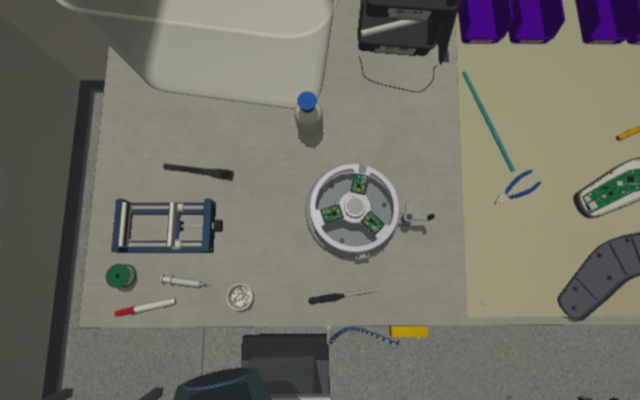

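View pics/scene0.png

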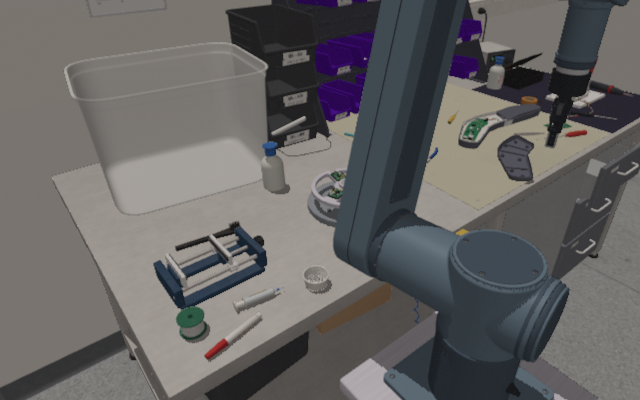

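The top view shows the dial around pixel (354,206). The pin block is at the bottom of the rim (362,257) and the keeper knob is at right (432,217). I'll zoom in to confirm the notch while the arm is clear.

```bash
python3 - <<'E'
import cv2
a=cv2.imread("pics/top0.png")[150:270,290:450]
cv2.imwrite("pics/crop0.png",cv2.resize(a,None,fx=5,fy=5,interpolation=cv2.INTER_CUBIC))
E
python3 -m handwheel '[{"claw":1,"delta_pos":[46.5,-16.4,0],"yaw":0},{"claw":1,"delta_pos":[46.5,-16.4,0],"yaw":0},{"claw":1,"delta_pos":[46.5,-16.4,0],"yaw":0},{"claw":1,"delta_pos":[46.5,-16.4,0],"yaw":0},{"claw":1,"delta_pos":[46.5,-16.4,0],"yaw":0}]'
```

```text
t: 1.7
eef_pos: [0.3836, -0.3548, 0.3041]
orientation: [0.984, 0.179, 0.0, 0.0]
ft_force: [0.7, -1.0, 0.4]
opening: 0.0124
grip_force: 0.0
```

View pics/crop0.png

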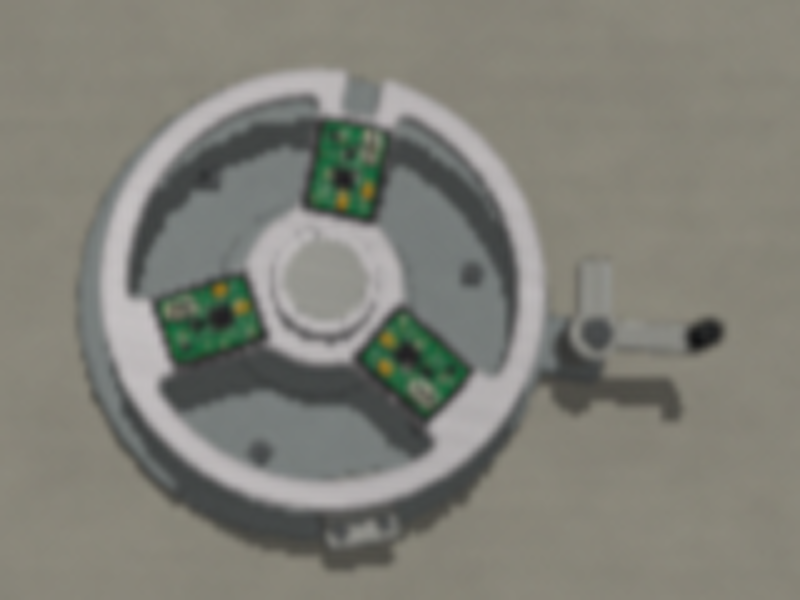

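The notch shows at crop pixel (362,95), almost opposite the pin block at (362,528). That puts it at bearing about -12°, with the pin at about 190°, so I need to turn the plate about 156° clockwise. I'll go on to the window anticlockwise of the notched spoke.

```bash
python3 -m handwheel '[{"claw":1,"delta_pos":[46.2,-16.2,0],"yaw":0},{"claw":1,"delta_pos":[46.2,-16.2,0],"yaw":0},{"claw":1,"delta_pos":[46.2,-16.2,0],"yaw":0},{"claw":1,"delta_pos":[46.2,-16.2,0],"yaw":0},{"claw":1,"delta_pos":[46.2,-16.2,0],"yaw":0}]' >/dev/null
python3 -m handwheel '[{"claw":1,"delta_pos":[46.2,-16.2,0],"yaw":0},{"claw":1,"delta_pos":[0,0,25],"yaw":-0.138},{"claw":1,"delta_pos":[0,0,25],"yaw":-0.138},{"claw":1,"delta_pos":[0,0,25],"yaw":-0.138},{"claw":1,"delta_pos":[0,0,25],"yaw":-0.138}]' >/dev/null
python3 -m handwheel '[{"claw":1,"delta_pos":[0,0,0],"yaw":-0.138},{"claw":1,"delta_pos":[0,0,0],"yaw":-0.138},{"claw":1,"delta_pos":[0,0,0],"yaw":-0.138},{"claw":1,"delta_pos":[0,0,0],"yaw":0}]'
cat > h.py <<'E'
from bench import arm
import numpy as np,cv2
def pose():
    s=arm.get_state();q=s["orientation"]
    return np.array(s["eef_pos"]),2*np.arctan2(q[1],q[0]),s
def to_tool(d,phi): # world xy delta -> tool xy mm
    c,s=np.cos(phi),np.sin(phi);return np.round(1000*np.array([d[0]*c+d[1]*s,d[0]*s-d[1]*c]),1)
E
python3 - <<'E'
from h import *
p,phi,s=pose();print(p,np.degrees(phi),s["q"])
for c in("wrist","top"):
    im=arm.read_camera(c);cv2.imwrite(f"pics/{c}1.png",im["color"][:,:,::-1])
    for n in["fixture","hub_top","pin_tip","notch","window","keeper_knob","keeper_pivot","card_0"]:
        print(c,n,[(round(d["conf"],2),np.round(d["centre"],4).tolist()) for d in arm.tip_of(n,im)[:3]])
E
```

```text
t: 3.1
eef_pos: [0.6077, -0.1676, 0.2037]
orientation: [0.788, 0.616, -0.0, -0.0]
ft_force: [1.0, 0.6, 0.6]
opening: -0.0004
grip_force: 0.0
[ 0.60766901 -0.16761279  0.2037355 ] 76.03296702042284 [-4.45830892e-01  4.77825923e-01  1.46502819e+00  9.38715056e-06
  1.19899601e+00 -2.02063591e-01]
wrist fixture [(0.8, [0.5665, -0.2128, 0.0013])]
wrist hub_top [(0.96, [0.5644, -0.2147, 0.0752]), (0.72, [0.3681, -0.1904, 0.0032])]
wrist pin_tip [(0.67, [0.4707, -0.2285, 0.0454]), (0.3, [0.7801, -0.1105, 0.0015])]
wrist notch [(0.94, [0.6587, -0.2342, 0.0644])]
wrist window []
wrist keeper_knob []
wrist keeper_pivot []
wrist card_0 [(0.71, [0.6178, -0.222, 0.0654]), (0.64, [0.5467, -0.1623, 0.0651])]
top fixture [(0.57, [0.5651, -0.2102, -0.0005])]
top hub_top [(0.9, [0.5679, -0.2143, 0.0736])]
top pin_tip [(0.78, [0.4724, -0.231, 0.0466])]
top notch [(0.61, [0.654, -0.2329, 0.0651])]
top window [(0.64, [0.6069, -0.165, 0.0651])]
top keeper_knob [(0.61, [0.541, -0.3785, 0.0825])]
top keeper_pivot [(0.95, [0.5431, -0.333, 0.0637])]
top card_0 [(0.62, [0.5286, -0.2566, 0.0634]), (0.57, [0.6222, -0.2259, 0.0663]), (0.47, [0.5492, -0.1567, 0.0682])]
```

View pics/wrist1.png

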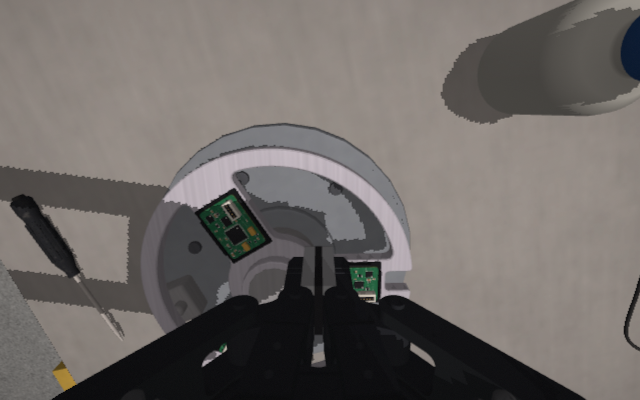

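The wrist view shows the shut fingertip at about (320,265), above the window beside the notched spoke (notch at (395,285)). Next I'll lower it into the window and slide it up to the spoke flank.

```bash
python3 -m handwheel '[{"claw":1,"delta_pos":[0,0,30],"yaw":0},{"claw":1,"delta_pos":[0,0,30],"yaw":0},{"claw":1,"delta_pos":[0,0,27],"yaw":0},{"claw":1,"delta_pos":[0,0,0],"yaw":0}]'
python3 -m handwheel '[{"claw":1,"delta_pos":[-8,13,0],"yaw":0},{"claw":1,"delta_pos":[-11,14,0],"yaw":0},{"claw":1,"delta_pos":[-4,0,0],"yaw":0},{"claw":1,"delta_pos":[0,0,0],"yaw":0}]'
python3 - <<'E'
from h import *
p,phi,s=pose();C=np.array([.566,-.213]);print(np.degrees(phi),to_tool(p[:2]-C,phi),s["ft_force"])
E
```

```text
t: 4.4
eef_pos: [0.6052, -0.1665, 0.1129]
orientation: [0.788, 0.615, -0.002, -0.004]
ft_force: [-0.4, -0.1, 0.4]
opening: 0.0001
grip_force: 0.0
t: 4.8
eef_pos: [0.6285, -0.1971, 0.118]
orientation: [0.788, 0.615, 0.0, 0.001]
ft_force: [-0.5, -1.0, 0.2]
opening: 0.0001
grip_force: 0.0
75.92377564244747 [30.7 56.7] [-0.48218016 -1.00873561  0.18184167]
```

```bash
python3 -m handwheel '[{"claw":1,"delta_pos":[-9,3.5,0],"yaw":0.14},{"claw":1,"delta_pos":[-8.5,3.5,0],"yaw":0.14},{"claw":1,"delta_pos":[-8.2,3.5,0],"yaw":0.14},{"claw":1,"delta_pos":[-8.2,3.5,0],"yaw":0.14},{"claw":1,"delta_pos":[-8.2,3.5,0],"yaw":0.14}]'
python3 - <<'E'
from h import *
p,phi,s=pose();C=np.array([.566,-.213]);print(np.degrees(phi),to_tool(p[:2]-C,phi),s["ft_force"],s["q"])
im=arm.read_camera("top")
for n in["notch","window","hub_top"]: print(n,[(round(d["conf"],2),np.round(d["centre"],4).tolist(),np.degrees(np.arctan2(d["centre"][1]+.213,d["centre"][0]-.566)).round(1)) for d in arm.tip_of(n,im)[:3]])
E
```

```text
t: 5.3
eef_pos: [0.6231, -0.2404, 0.1178]
orientation: [0.952, 0.305, 0.001, 0.0]
ft_force: [2.8, 0.9, -0.5]
opening: -0.0
grip_force: 1.4
35.54998356151577 [30.5 55.5] [ 2.82598376  0.94520954 -0.53683382] [-5.35285717e-01  6.24159597e-01  1.44353889e+00  1.04569302e-03
  1.07202338e+00  4.14547001e-01]
notch [(0.76, [0.6224, -0.2883, 0.0659], np.float64(-53.2))]
window [(0.77, [0.6256, -0.2016, 0.0663], np.float64(10.8))]
hub_top []
```

```bash
python3 -m handwheel '[{"claw":1,"delta_pos":[-8.2,3.5,0],"yaw":0.14},{"claw":1,"delta_pos":[-8.2,3.5,0],"yaw":0.14},{"claw":1,"delta_pos":[-8.2,3.5,0],"yaw":0.14},{"claw":1,"delta_pos":[-8.2,3.5,0],"yaw":0.14},{"claw":1,"delta_pos":[-8.2,3.5,0],"yaw":0.14}]'
python3 - <<'E'
from h import *
p,phi,s=pose();C=np.array([.566,-.213]);print(np.degrees(phi),to_tool(p[:2]-C,phi),s["ft_force"])
E
python3 -m handwheel '[{"claw":1,"delta_pos":[-8.2,3.5,0],"yaw":0.14},{"claw":1,"delta_pos":[-8.2,3.5,0],"yaw":0.14},{"claw":1,"delta_pos":[-8.2,3.5,0],"yaw":0.14},{"claw":1,"delta_pos":[-8.2,3.5,0],"yaw":0.14},{"claw":1,"delta_pos":[0,0,0],"yaw":0}]'
python3 - <<'E'
from h import *
p,phi,s=pose();C=np.array([.566,-.213]);print(np.degrees(phi),to_tool(p[:2]-C,phi),s["ft_force"],s["q"])
im=arm.read_camera("top")
for n in["notch","window","hub_top","pin_tip"]: print(n,[(round(d["conf"],2),np.round(d["centre"],4).tolist(),np.degrees(np.arctan2(d["centre"][1]+.213,d["centre"][0]-.566)).round(1)) for d in arm.tip_of(n,im)[:3]])
E
```

```text
t: 6.0
eef_pos: [0.591, -0.2702, 0.1172]
orientation: [0.999, -0.038, 0.001, 0.0]
ft_force: [1.9, -0.1, -0.7]
opening: 0.0001
grip_force: 1.2
-4.356975568262486 [29.3 55.1] [ 1.93272583 -0.10583372 -0.7391031 ]
t: 6.5
eef_pos: [0.5547, -0.2741, 0.117]
orientation: [0.95, -0.311, -0.001, -0.0]
ft_force: [0.6, 0.8, 0.1]
opening: -0.0
grip_force: 0.0
-36.25228797842217 [27.  55.9] [0.60069368 0.77693318 0.06976234] [-6.38890651e-01  5.53096273e-01  1.57940296e+00 -1.19618109e-04
  1.01050474e+00  1.56469110e+00]
notch [(0.97, [0.5067, -0.2889, 0.0653], np.float64(-128.0))]
window [(0.67, [0.585, -0.2684, 0.0651], np.float64(-71.1))]
hub_top [(0.96, [0.5672, -0.2159, 0.0754], np.float64(-67.5))]
pin_tip []
```

```bash
python3 -m handwheel '[{"claw":1,"delta_pos":[-7.5,3.5,0],"yaw":0.14},{"claw":1,"delta_pos":[-8,3.5,0],"yaw":0.14},{"claw":1,"delta_pos":[-8,3.5,0],"yaw":0.14},{"claw":1,"delta_pos":[-6,3,0],"yaw":0.12},{"claw":1,"delta_pos":[0,0,0],"yaw":0}]'
python3 - <<'E'
from h import *
p,phi,s=pose();C=np.array([.566,-.2135]);print(np.degrees(phi),to_tool(p[:2]-C,phi),s["ft_force"],s["q"])
for c in("top","wrist"):
  im=arm.read_camera(c);cv2.imwrite(f"pics/{c}2.png",im["color"][:,:,::-1])
  for n in["notch","window","hub_top","pin_tip","card_0"]: print(n,[(round(d["conf"],2),np.round(d["centre"],4).tolist(),np.degrees(np.arctan2(d["centre"][1]-C[1],d["centre"][0]-C[0])).round(1)) for d in arm.tip_of(n,im)[:3]])
a=cv2.imread("pics/top2.png")[150:270,290:450]
cv2.imwrite("pics/crop2.png",cv2.resize(a,None,fx=5,fy=5,interpolation=cv2.INTER_CUBIC))
E
```

```text
t: 7.25
eef_pos: [0.5259, -0.2618, 0.1169]
orientation: [0.833, -0.554, -0.0, -0.0]
ft_force: [0.6, -0.1, 0.1]
opening: 0.0004
grip_force: 0.0
-67.22583318213671 [29.  55.7] [ 0.62280654 -0.08838115  0.07860564] [-6.51630508e-01  5.07305631e-01  1.66377156e+00  7.47239879e-05
  9.71118390e-01  2.09243576e+00]
notch [(0.58, [0.4758, -0.2487, 0.0645], np.float64(-158.7)), (0.41, [0.5624, -0.2164, 0.0733], np.float64(-141.1))]
window []
hub_top [(0.92, [0.5646, -0.2122, 0.0746], np.float64(137.1))]
pin_tip [(0.74, [0.4746, -0.2262, 0.0508], np.float64(-172.1)), (0.29, [0.5162, -0.236, 0.0636], np.float64(-155.7))]
card_0 [(0.67, [0.365, 0.0454, -0.0029], np.float64(127.8)), (0.63, [0.5688, -0.1595, 0.0626], np.float64(87.0)), (0.53, [0.5218, -0.2334, 0.0656], np.float64(-155.8))]
notch []
window []
hub_top [(0.76, [0.5625, -0.2147, 0.0744], np.float64(-161.1))]
pin_tip []
card_0 [(0.92, [0.5138, -0.2305, 0.0663], np.float64(-162.0)), (0.86, [0.6036, -0.2424, 0.0626], np.float64(-37.5)), (0.44, [0.5656, -0.2139, -0.0011], np.float64(-135.0))]
```

View pics/crop2.png

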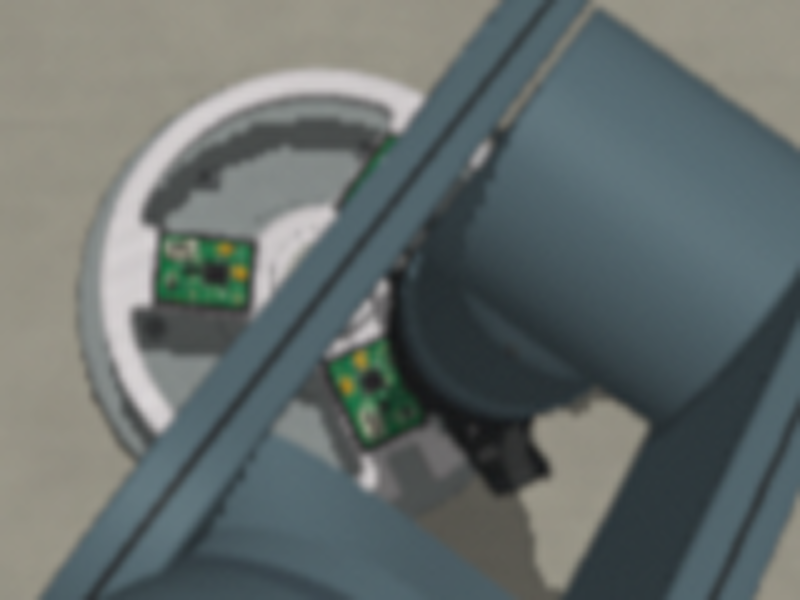

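The top view shows the third card swung round to the lower middle at crop (373,390), and the arm hides part of the plate. I'll push about 12° more, then lift out and move aside for an unobstructed look.

```bash
python3 -m handwheel '[{"claw":1,"delta_pos":[-6.1,2.7,0],"yaw":0.105},{"claw":1,"delta_pos":[-6.1,2.7,0],"yaw":0.105},{"claw":1,"delta_pos":[0,0,0],"yaw":0}]'
python3 - <<'E'
from h import *
p,phi,s=pose();C=np.array([.566,-.2135]);print(np.degrees(phi),to_tool(p[:2]-C,phi),s["ft_force"],s["q"])
E
python3 -m handwheel '[{"claw":1,"delta_pos":[5,0,0],"yaw":0},{"claw":1,"delta_pos":[0,0,0],"yaw":0},{"claw":1,"delta_pos":[0,0,-40],"yaw":0},{"claw":1,"delta_pos":[0,0,-40],"yaw":0},{"claw":1,"delta_pos":[50,0,0],"yaw":0}]' >/dev/null
python3 -m handwheel '[{"claw":1,"delta_pos":[50,0,0],"yaw":0},{"claw":1,"delta_pos":[50,0,0],"yaw":0},{"claw":1,"delta_pos":[50,0,0],"yaw":0},{"claw":1,"delta_pos":[50,0,0],"yaw":0},{"claw":1,"delta_pos":[0,0,0],"yaw":0}]'
python3 - <<'E'
from h import *
C=np.array([.566,-.2135])
for c in("top","top","scene"):
  im=arm.read_camera(c);cv2.imwrite(f"pics/{c}3.png",im["color"][:,:,::-1])
  for n in["notch","window","hub_top","pin_tip","card_0","keeper_pivot"]: print(c,n,[(round(d["conf"],2),np.round(d["centre"],4).tolist(),np.degrees(np.arctan2(d["centre"][1]-C[1],d["centre"][0]-C[0])).round(1)) for d in arm.tip_of(n,im)[:3]])
a=cv2.imread("pics/top3.png")[150:270,290:450]
cv2.imwrite("pics/crop3.png",cv2.resize(a,None,fx=5,fy=5,interpolation=cv2.INTER_CUBIC))
E
```

```text
t: 8.15
eef_pos: [0.5165, -0.2522, 0.1169]
orientation: [0.77, -0.638, -0.0, 0.0]
ft_force: [-0.3, 0.9, -0.5]
opening: 0.0
grip_force: 0.0
-79.35140900392204 [28.9 55.8] [-0.31597614  0.88549951 -0.45218533] [-6.48221135e-01  4.89178855e-01  1.69680091e+00 -1.54543623e-05
  9.56343176e-01  2.30752746e+00]
t: 9.15
eef_pos: [0.5633, -0.5101, 0.1945]
orientation: [0.769, -0.64, 0.001, 0.001]
ft_force: [0.2, 0.5, -0.3]
opening: -0.0003
grip_force: 0.0
top notch [(0.63, [0.4744, -0.2326, 0.065], np.float64(-168.2))]
top window [(0.96, [0.5431, -0.2711, 0.0665], np.float64(-111.7))]
top hub_top [(0.82, [0.5667, -0.2099, 0.0723], np.float64(79.0))]
top pin_tip [(0.97, [0.4758, -0.229, 0.047], np.float64(-170.2))]
top card_0 [(0.77, [0.5787, -0.1626, 0.0637], np.float64(76.0)), (0.72, [0.5162, -0.2222, 0.0667], np.float64(-170.1)), (0.58, [0.6024, -0.2507, 0.0675], np.float64(-45.6))]
top keeper_pivot [(0.65, [0.5451, -0.3348, 0.0638], np.float64(-99.8))]
top notch [(0.86, [0.4733, -0.2304, 0.064], np.float64(-169.7)), (0.5, [0.4743, -0.2279, 0.0474], np.float64(-171.1))]
top window [(0.86, 
[... 254 characters left out ...]
, [0.5143, -0.223, 0.0643], np.float64(-169.6)), (0.64, [0.5995, -0.2485, 0.0666], np.float64(-46.3)), (0.64, [0.581, -0.1622, 0.0618], np.float64(73.7))]
top keeper_pivot []
scene notch [(0.66, [0.4708, -0.2353, 0.0616], np.float64(-167.1))]
scene window [(0.6, [0.5457, -0.2748, 0.0666], np.float64(-108.3))]
scene hub_top []
scene pin_tip [(0.72, [0.4723, -0.2284, 0.0449], np.float64(-171.0)), (0.49, [0.4716, -0.2332, 0.0638], np.float64(-168.2))]
scene card_0 [(0.41, [0.5828, -0.1584, 0.067], np.float64(73.0))]
scene keeper_pivot [(0.97, [0.5441, -0.333, 0.0697], np.float64(-100.4)), (0.55, [0.7848, -0.1114, -0.0067], np.float64(25.0)), (0.53, [0.3671, -0.1863, -0.001], np.float64(172.2))]
```

View pics/crop3.png

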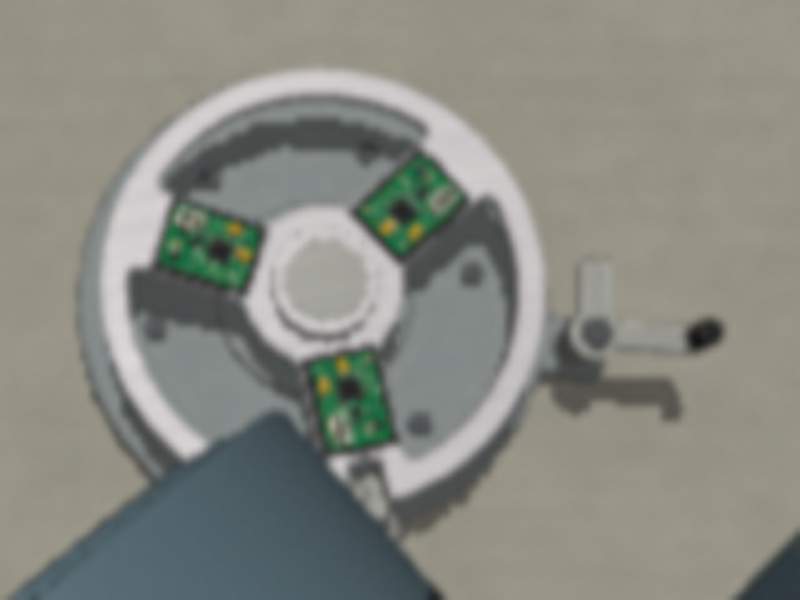

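The notch at crop (365,465) is now nearly over the pin block at (378,500), within a few degrees. I'll measure the residual angle by averaging several shots.

Run:
```python
from h import *
C=np.array([.566,-.2128]);A=[];P=[];M=[]
w=lambda a:(a+60)%120-60
for c in("top","scene","top","scene","top"):
  im=arm.read_camera(c);T=np.array(im["world_from_camera"])
  for n,off in(("notch",0),("window",60),("card_0",0)):
    for d in arm.tip_of(n,im)[:3]:
      v=np.array(d["centre"][:2])-C;r=np.linalg.norm(v)
      if d["conf"]>.4 and abs(r-{"notch":.094,"window":.063,"card_0":.054}[n])<.009 and abs(d["centre"][2]-.065)<.006:A.append((n,c,w(np.degrees(np.arctan2(v[1],v[0]))-off)))
  for d in arm.tip_of("pin_tip",im)[:1]:P.append(d["centre"])
  cc=[]
  for d in arm.cut_out("card_0",im)[:3]:
    v,u=np.nonzero(d["mask"]);ray=T[:3,:3]@[(u.mean()-im["cx"])/im["fx"],(v.mean()-im["cy"])/im["fy"],1];o=T[:3,3]
    X=o+ray*(.074-o[2])/ray[2];r=np.linalg.norm(X[:2]-C)
    if abs(r-.054)<.012:cc.append(X[:2])
  if len(cc)==3:
    cc=np.array(cc);m=cc.mean(0);M.append((c,m.round(4),[w(np.degrees(np.arctan2(*(x-m)[::-1]))).round(1) for x in cc]))
for n in("notch","window","card_0"):
  print(n,[(c[0],round(a,1)) for k,c,a in A if k==n])
print(np.mean([a for *_,a in A]),np.median([a for *_,a in A]),"target -50..: pin",np.round(P,4).tolist());print(M)
```

```text
notch [('t', np.float64(-49.1)), ('s', np.float64(-47.8)), ('t', np.float64(-48.6)), ('s', np.float64(-48.1)), ('t', np.float64(-48.7))]
window [('t', np.float64(-50.3)), ('s', np.float64(-49.2)), ('t', np.float64(-49.1)), ('s', np.float64(-49.3)), ('t', np.float64(-48.4))]
card_0 [('t', np.float64(-46.1)), ('t', np.float64(-49.9)), ('t', np.float64(-47.1)), ('s', np.float64(-44.8)), ('t', np.float64(-52.1)), ('t', np.float64(-47.6)), ('t', np.float64(-46.2)), ('s', np.float64(-44.4)), ('t', np.float64(-46.2)), ('t', np.float64(-47.9)), ('t', np.float64(-48.9))]
-48.083225221176235 -48.37838834819195 target -50..: pin [[0.4738, -0.2283, 0.0457], [0.4725, -0.2281, 0.0474], [0.4741, -0.2314, 0.0488], [0.4733, -0.2263, 0.048], [0.475, -0.228, 0.0498]]
[('top', array([ 0.5639, -0.2119]), [np.float64(-48.3), np.float64(-48.6), np.float64(-47.9)]), ('top', array([ 0.5634, -0.2122]), [np.float64(-47.9), np.float64(-47.9), np.float64(-47.9)])]
```

Plate at about -168.3° and pin at -169 to -170.4°, so it is about 2.5 mm off and inside the nose's 4 mm capture. I'll go over the hub and press.

```bash
python3 -m handwheel '[{"claw":1,"delta_pos":[-48.6,-9.3,0],"yaw":0},{"claw":1,"delta_pos":[-48.6,-9.3,0],"yaw":0},{"claw":1,"delta_pos":[-48.6,-9.3,0],"yaw":0},{"claw":1,"delta_pos":[-48.6,-9.3,0],"yaw":0},{"claw":1,"delta_pos":[-48.6,-9.3,0],"yaw":0}]' >/dev/null
python3 -m handwheel '[{"claw":1,"delta_pos":[-48.6,-9.3,0],"yaw":0},{"claw":1,"delta_pos":[0,0,20],"yaw":0},{"claw":1,"delta_pos":[0,0,18],"yaw":0},{"claw":1,"delta_pos":[0,0,0],"yaw":0}]'
python3 - <<'E'
from h import *
p,phi,s=pose();C=np.array([.566,-.213]);print(np.degrees(phi),to_tool(C-p[:2],phi),s["ft_force"])
E
```

```text
t: 12.6
eef_pos: [0.5639, -0.2049, 0.1569]
orientation: [0.77, -0.638, -0.002, 0.0]
ft_force: [-0.8, -0.3, 0.1]
opening: 0.0
grip_force: 0.0
-79.24815186288149 [ 8.4 -0.6] [-0.75483442 -0.30128905  0.10923524]
```

```bash
python3 -m handwheel '[{"claw":1,"delta_pos":[8,0,0],"yaw":0},{"claw":1,"delta_pos":[0,0,6],"yaw":0},{"claw":1,"delta_pos":[0,0,4],"yaw":0},{"claw":1,"delta_pos":[0,0,2],"yaw":0},{"claw":1,"delta_pos":[0,0,0],"yaw":0}]'
python3 -m handwheel '[{"claw":1,"delta_pos":[0,0,2],"yaw":0},{"claw":1,"delta_pos":[0,0,2],"yaw":0},{"claw":1,"delta_pos":[0,0,0],"yaw":0}]'
```

```text
t: 13.1
eef_pos: [0.5664, -0.2143, 0.1468]
orientation: [0.77, -0.638, -0.0, -0.0]
ft_force: [-0.3, 0.7, -0.9]
opening: -0.0002
grip_force: 0.0
t: 13.4
eef_pos: [0.5666, -0.2143, 0.1438]
orientation: [0.77, -0.638, 0.0, 0.0]
ft_force: [-2.0, -0.6, 4.6]
opening: 0.0001
grip_force: 2.4
```

```bash
python3 -m handwheel '[{"claw":1,"delta_pos":[0,0,2],"yaw":0},{"claw":1,"delta_pos":[0,0,2],"yaw":0},{"claw":1,"delta_pos":[0,0,0],"yaw":0}]'
python3 -m handwheel '[{"claw":1,"delta_pos":[0,0,2],"yaw":0},{"claw":1,"delta_pos":[0,0,0],"yaw":0}]'
```

```text
t: 13.7
eef_pos: [0.5665, -0.2143, 0.1399]
orientation: [0.77, -0.638, 0.0, 0.0]
ft_force: [-2.1, 0.2, 6.1]
opening: -0.0001
grip_force: 2.8
t: 13.9
eef_pos: [0.5666, -0.2142, 0.138]
orientation: [0.77, -0.638, 0.0, 0.0]
ft_force: [-2.1, -0.3, 6.9]
opening: -0.0
grip_force: 3.0
```

Past the 3 mm stop at under 7 N, so the notch has taken the pin. I'll press on until it seats.

```bash
python3 -m handwheel '[{"claw":1,"delta_pos":[0,0,2],"yaw":0},{"claw":1,"delta_pos":[0,0,1],"yaw":0},{"claw":1,"delta_pos":[0,0,0],"yaw":0}]'
python3 -m handwheel '[{"claw":1,"delta_pos":[0,0,1],"yaw":0},{"claw":1,"delta_pos":[0,0,0],"yaw":0}]'
```

```text
t: 14.2
eef_pos: [0.5666, -0.2143, 0.1352]
orientation: [0.77, -0.638, 0.001, 0.0]
ft_force: [-2.9, 0.7, 7.0]
opening: 0.0
grip_force: 3.7
t: 14.4
eef_pos: [0.5666, -0.2143, 0.1346]
orientation: [0.77, -0.638, 0.001, 0.0]
ft_force: [-3.4, 1.6, 10.4]
opening: -0.0001
grip_force: 5.2
```

```bash
python3 -m handwheel '[{"claw":1,"delta_pos":[0,0,1],"yaw":0},{"claw":1,"delta_pos":[0,0,1],"yaw":0},{"claw":1,"delta_pos":[0,0,0],"yaw":0}]'
python3 -m handwheel '[{"claw":1,"delta_pos":[0,0,1],"yaw":0},{"claw":1,"delta_pos":[0,0,0],"yaw":0}]'
```

```text
t: 14.7
eef_pos: [0.5666, -0.2142, 0.1346]
orientation: [0.77, -0.638, 0.001, 0.0]
ft_force: [-7.4, 3.0, 23.9]
opening: 0.0002
grip_force: 11.6
t: 14.9
eef_pos: [0.5666, -0.2142, 0.1346]
orientation: [0.77, -0.638, 0.001, 0.0]
ft_force: [-9.6, 4.2, 29.0]
opening: 0.0
grip_force: 14.8
```

Hard stop at tip height 61.6 mm with 29 N, so the plate is home. I'll lift off, move to the -x side of the keeper knob and turn the tool so its flat side pushes the knob.

```bash
python3 -m handwheel '[{"claw":1,"delta_pos":[0,0,-30],"yaw":0},{"claw":1,"delta_pos":[0,0,-35],"yaw":0},{"claw":1,"delta_pos":[0,0,0],"yaw":0},{"claw":1,"delta_pos":[36.3,21.4,0],"yaw":0},{"claw":1,"delta_pos":[36.3,21.4,0],"yaw":0}]' > /dev/null
python3 -m handwheel '[{"claw":1,"delta_pos":[36.3,21.4,0],"yaw":0},{"claw":1,"delta_pos":[36.3,21.4,0],"yaw":0},{"claw":1,"delta_pos":[0,0,0],"yaw":-0.134},{"claw":1,"delta_pos":[0,0,0],"yaw":-0.134},{"claw":1,"delta_pos":[0,0,0],"yaw":-0.134}]' > /dev/null
python3 -m handwheel '[{"claw":1,"delta_pos":[0,0,0],"yaw":-0.134},{"claw":1,"delta_pos":[0,0,0],"yaw":-0.134},{"claw":1,"delta_pos":[0,0,0],"yaw":-0.134},{"claw":1,"delta_pos":[0,0,0],"yaw":-0.134},{"claw":1,"delta_pos":[0,0,0],"yaw":-0.134}]' >/dev/null
python3 -m handwheel '[{"claw":1,"delta_pos":[0,0,0],"yaw":-0.134},{"claw":1,"delta_pos":[0,0,0],"yaw":0}]'
python3 - <<'E'
from h import *
p,phi,s=pose();print(np.degrees(phi),s["q"])
for c in("top","scene"):
  im=arm.read_camera(c);cv2.imwrite(f"pics/{c}4.png",im["color"][:,:,::-1])
  for n in["notch","hub_top","pin_tip","keeper_pivot","keeper_knob"]: print(c,n,[(round(d["conf"],2),np.round(d["centre"],4).tolist()) for d in arm.tip_of(n,im)[:2]])
print(to_tool(p[:2]-[.5443,-.3332],phi))
E
```

```text
t: 16.6
eef_pos: [0.5092, -0.3724, 0.1943]
orientation: [0.996, -0.088, -0.0, -0.0]
ft_force: [-0.2, 0.6, 0.2]
opening: -0.0004
grip_force: 0.0
-10.141490604505659 [-8.08092261e-01  4.87756706e-01  1.47392688e+00  2.58652508e-05
  1.18081344e+00  9.39696624e-01]
top notch [(0.89, [0.4758, -0.2297, 0.0558])]
top hub_top [(0.9, [0.5651, -0.2163, 0.0636]), (0.7, [0.5609, -0.2107, -0.0003])]
top pin_tip [(0.55, [0.475, -0.229, 0.0478])]
top keeper_pivot [(0.56, [0.5453, -0.3339, 0.0655])]
top keeper_knob []
scene notch [(0.63, [0.4717, -0.2308, 0.0556])]
scene hub_top []
scene pin_tip [(0.75, [0.4721, -0.2295, 0.0469])]
scene keeper_pivot [(0.88, [0.5457, -0.3327, 0.0674]), (0.51, [0.3721, 0.0453, 0.0045])]
scene keeper_knob [(0.52, [0.5451, -0.3762, 0.0863])]
[-27.7  44.8]
```

```bash
python3 -m handwheel '[{"claw":1,"delta_pos":[0,0,25],"yaw":0},{"claw":1,"delta_pos":[0,0,26],"yaw":0},{"claw":1,"delta_pos":[0,0,0],"yaw":0},{"claw":1,"delta_pos":[5,0,0],"yaw":0},{"claw":1,"delta_pos":[3,0,0],"yaw":0}]'
python3 -m handwheel '[{"claw":1,"delta_pos":[6.5,2,0],"yaw":-0.14},{"claw":1,"delta_pos":[6.5,2,0],"yaw":-0.14},{"claw":1,"delta_pos":[6.5,2,0],"yaw":-0.14},{"claw":1,"delta_pos":[6.5,2,0],"yaw":-0.14},{"claw":1,"delta_pos":[0,0,0],"yaw":0}]'
python3 - <<'E'
from h import *
p,phi,s=pose();print(np.degrees(phi),to_tool(p[:2]-[.5448,-.3332],phi))
im=arm.read_camera("top")
for n in["keeper_pivot","keeper_knob"]: print(n,[(round(d["conf"],2),np.round(d["centre"],4).tolist()) for d in arm.tip_of(n,im)[:2]])
E
```

```text
t: 17.7
eef_pos: [0.5183, -0.3749, 0.1455]
orientation: [0.996, -0.089, 0.001, 0.001]
ft_force: [0.4, -0.6, 0.5]
opening: -0.0003
grip_force: 0.0
t: 18.2
eef_pos: [0.5445, -0.3817, 0.1455]
orientation: [0.982, 0.191, 0.001, 0.001]
ft_force: [-0.2, -0.5, -0.4]
opening: 0.0002
grip_force: 0.0
21.97662984929636 [-18.5  44.8]
keeper_pivot [(0.84, [0.5462, -0.3308, 0.0639])]
keeper_knob [(0.42, [0.4734, -0.2306, 0.0516])]
```

```bash
python3 -m handwheel '[{"claw":1,"delta_pos":[6.5,2,0],"yaw":-0.14},{"claw":1,"delta_pos":[6.5,2,0],"yaw":-0.14},{"claw":1,"delta_pos":[6.5,2,0],"yaw":-0.14},{"claw":1,"delta_pos":[6.5,2,0],"yaw":-0.14},{"claw":1,"delta_pos":[6.5,2,0],"yaw":-0.14}]'
python3 -m handwheel '[{"claw":1,"delta_pos":[6.5,2,0],"yaw":-0.14},{"claw":1,"delta_pos":[0,0,0],"yaw":0}]'
python3 - <<'E'
from h import *
p,phi,s=pose();print(np.degrees(phi),to_tool(p[:2]-[.5448,-.3332],phi),s["q"])
im=arm.read_camera("top")
for n in["keeper_pivot","keeper_knob"]: print(n,[(round(d["conf"],2),np.round(d["centre"],4).tolist()) for d in arm.tip_of(n,im)[:2]])
E
```

```text
t: 18.85
eef_pos: [0.5741, -0.3697, 0.1444]
orientation: [0.857, 0.516, -0.0, 0.0]
ft_force: [-2.0, -1.0, 0.2]
opening: -0.0002
grip_force: 0.6
t: 19.05
eef_pos: [0.5794, -0.3642, 0.1443]
orientation: [0.819, 0.573, 0.0, 0.0]
ft_force: [-1.0, 0.0, 0.5]
opening: 0.0003
grip_force: 0.0
69.98072644270722 [-17.3  43.1] [-7.23824957e-01  6.22588899e-01  1.37177259e+00  2.91851740e-05
  1.14677357e+00 -3.74434721e-01]
keeper_pivot []
keeper_knob []
```

```bash
python3 -m handwheel '[{"claw":1,"delta_pos":[6.5,2,0],"yaw":-0.14},{"claw":1,"delta_pos":[2,0,0],"yaw":-0.04},{"claw":1,"delta_pos":[0,0,0],"yaw":0}]'
python3 -m handwheel '[{"claw":1,"delta_pos":[2,0,0],"yaw":0},{"claw":1,"delta_pos":[0,0,0],"yaw":0}]'
python3 -m handwheel '[{"claw":1,"delta_pos":[2,0,0],"yaw":0},{"claw":1,"delta_pos":[0,0,0],"yaw":0}]'
python3 - <<'E'
from h import *
p,phi,s=pose();print(np.degrees(phi),to_tool(p[:2]-[.5448,-.3332],phi))
E
```

```text
t: 19.5
eef_pos: [0.5833, -0.359, 0.1442]
orientation: [0.765, 0.644, -0.001, 0.001]
ft_force: [-0.6, -5.4, -0.6]
opening: 0.0002
grip_force: 2.4
t: 19.7
eef_pos: [0.5834, -0.3586, 0.1443]
orientation: [0.766, 0.643, -0.002, 0.002]
ft_force: [-1.2, -9.5, -2.9]
opening: -0.0
grip_force: 4.7
t: 19.9
eef_pos: [0.5834, -0.3582, 0.1444]
orientation: [0.766, 0.643, -0.002, 0.003]
ft_force: [-2.7, -13.6, -4.0]
opening: -0.0005
grip_force: 7.0
80.05086245228055 [-17.9  42.3]
```

The keeper is at its stop: force rises with no motion, at the expected angle. I'll back off, lift clear and check.

```bash
python3 -m handwheel '[{"claw":1,"delta_pos":[-15,0,0],"yaw":0},{"claw":1,"delta_pos":[0,0,0],"yaw":0},{"claw":1,"delta_pos":[0,0,-45],"yaw":0},{"claw":1,"delta_pos":[-45,0,-20],"yaw":0},{"claw":1,"delta_pos":[-45,0,-20],"yaw":0}]' >/dev/null
python3 -m handwheel '[{"claw":1,"delta_pos":[-50,0,0],"yaw":0},{"claw":1,"delta_pos":[-50,0,0],"yaw":0},{"claw":1,"delta_pos":[0,0,0],"yaw":0},{"claw":1,"delta_pos":[0,0,0],"yaw":0}]'
python3 - <<'E'
from h import *
for c in("top","scene"):
  im=arm.read_camera(c);cv2.imwrite(f"pics/{c}5.png",im["color"][:,:,::-1])
  for n in["notch","hub_top","pin_tip","keeper_pivot","keeper_knob","card_0","cup_screws","driver_black","wash_bottle"]: print(c,n,[(round(d["conf"],2),np.round(d["centre"],4).tolist()) for d in arm.tip_of(n,im)[:2]])
a=cv2.imread("pics/top5.png")[150:270,290:450]
cv2.imwrite("pics/crop5.png",cv2.resize(a,None,fx=5,fy=5,interpolation=cv2.INTER_CUBIC))
E
```

```text
t: 20.8
eef_pos: [0.5488, -0.5562, 0.2276]
orientation: [0.765, 0.644, 0.0, -0.001]
ft_force: [0.0, 0.9, 0.6]
opening: -0.0002
grip_force: 0.0
top notch [(0.77, [0.4732, -0.2337, 0.0535])]
top hub_top [(0.81, [0.564, -0.2127, 0.0619]), (0.6, [0.7834, -0.1106, -0.0018])]
top pin_tip [(0.82, [0.4732, -0.2297, 0.0493]), (0.37, [0.785, -0.1116, -0.003])]
top keeper_pivot [(0.62, [0.5482, -0.3308, 0.0657])]
top keeper_knob [(0.65, [0.589, -0.3424, 0.0849])]
top card_0 [(0.75, [0.6013, -0.2531, 0.0541]), (0.68, [0.5122, -0.2215, 0.054])]
top cup_screws [(0.84, [0.3688, 0.0432, 0.0002])]
top driver_black []
top wash_bottle [(0.64, [0.7824, -0.1106, -0.0004])]
scene notch []
scene hub_top []
scene pin_tip [(0.89, [0.473, -0.2297, 0.0473])]
scene keeper_pivot [(0.77, [0.5436, -0.333, 0.0695])]
scene keeper_knob []
scene card_0 [(0.36, [0.5816, -0.1595, 0.0518])]
scene cup_screws [(0.62, [0.3707, 0.0443, 0.001])]
scene driver_black [(0.42, [0.3698, -0.1855, -0.0005])]
scene wash_bottle [(0.58, [0.7834, -0.1112, -0.0069])]
```

View pics/crop5.png

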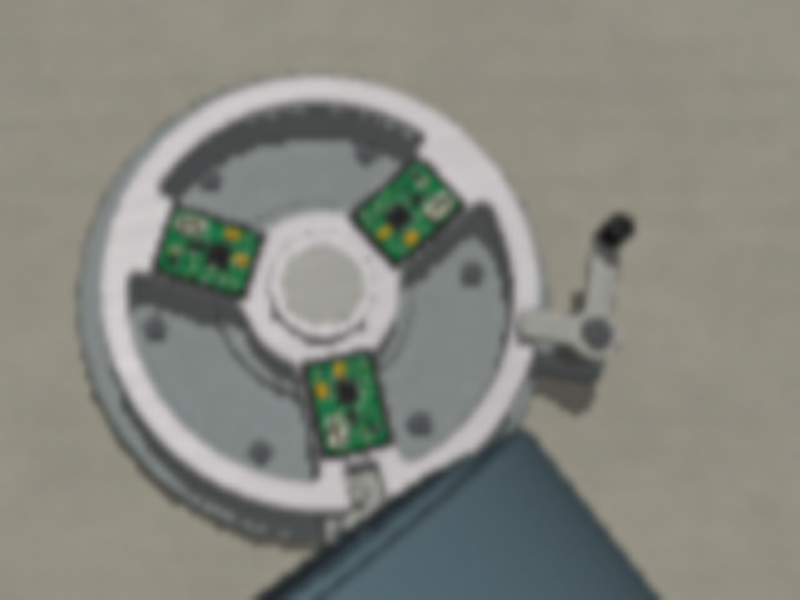

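The crop shows the plate down, with the notch on the pin at (365,480). The keeper nose is over the rim at (525,325), and its knob has swung to (615,230). The cup and bottle detections have not moved, nor has the driver in the scene view. Handing in.

```bash
python3 -c "
from bench import arm
print(arm.job_done())"
```

```text
the job is handed in; nothing more can be done
None
```

The job is handed in with no verdict returned: the notch is on the pin, the plate is pressed hard home, the keeper is against its stop over the rim, and the cup, driver and bottle are where they stood, at about 21 s of the 64 s allowed.

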